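Set a bar up in V-blocks and hang the clamp stirrups over it

TASK

Get the round bar ready for clamping on the steel set-up plate: first stand the loose V-block on the plate, midway between the bolted V-block and the end stop and in line with the bolted one, then lay the bar down in both V's with an end sticking out past each block. Then hang the two clamp stirrups over the bar so that their crossbars rest on it, one at each V-block, square across the bar with a leg down each side of the block. Set things down rather than dropping them, and leave everything else on the bench where it is.

Things in the scene. Friction and masses are not known exactly. Their poses are not given: they have to be found in the camera images.
- plate: fixed steel set-up plate, 100 mm (its x) by 320 mm (its y), 12 mm thick, with small dark holes along its edges. Origin: centre of its underside, on the bench; z up
- bolted_block: steel V-block bolted to the plate near one end: 64 mm wide (x), 40 long (y), 45 tall, a dark bolted lug 10 proud and 10 high at each end of the V. A 90-degree V, 50 wide and 25 deep, runs along y. Origin: centre of its underside, on the plate's top and long centre line, 110 mm from the plate's centre. A bar lying in the V has its axis 45.5 mm above the underside
- stop: fixed end stop at the plate's other end (which end is which varies): a dark upright 60 mm (x) by 14 (y), 60 tall, on a foot 80 x 50. Origin: centre of its underside, on the plate's top and long centre line, 110 mm from the plate's centre
- loose_block: loose steel V-block of the same shape and size as the bolted one (64 mm x, 40 mm y, 45 mm tall, V along y, apex of the V 20 mm above the underside), without lugs, standing on the wooden board. Origin: centre of its underside; z up. Grip it low down across its 40 mm length. Mass about 0.7 kg
- bar: plain aluminium round bar, 36 mm diameter, 200 mm long along its y. Origin: its middle, on its axis (it may be rolled about y). It starts lying in the wooden cradle. Mass about 0.55 kg
- stirrup_a: clamp stirrup: upside-down U of dark steel standing on its feet; 114 mm over its block feet (x), 24 wide (y), 106 tall; legs 78 apart inside. Origin: middle of the crossbar's flat underside, 58 above its feet's undersides; z up. On top a flat tab, 36 (x) by 12 (y), 12 to 48 above the origin: grip it across its 12 mm. Seated on the bar, its origin is 18 above the bar's axis. 0.3 kg. Both alike
- stirrup_b: clamp stirrup: upside-down U of dark steel standing on its feet; 114 mm over its block feet (x), 24 wide (y), 106 tall; legs 78 apart inside. Origin: middle of the crossbar's flat underside, 58 above its feet's undersides; z up. On top a flat tab, 36 (x) by 12 (y), 12 to 48 above the origin: grip it across its 12 mm. Seated on the bar, its origin is 18 above the bar's axis. 0.3 kg. Both alike
- cradle: fixed wooden cradle, 70 mm (x) by 180 mm (y), with two wooden V rests centred 65 mm either side of its middle (28 mm long, up to 53 mm tall); between them the base is 8 mm thick. The bar lies along its y, axis 53.5 mm above the bench. Origin: centre of its underside
- board: fixed flat wooden board, 310 mm (x) by 170 mm (y), 6 mm thick, on which the loose V-block and the stirrups stand in a row along its x. Origin: centre of its underside
- bin: bystander, to be left alone: open blue plastic parts bin, 85 x 120 mm, 45 mm tall. Origin: centre of its underside
- stub: bystander, to be left alone: steel round stub standing on end, 54 mm diameter, 85 mm tall. Origin: centre of its underside
- jaw: bystander, to be left alone: dark stepped lathe chuck jaw, 40 x 90 mm, up to 58 mm tall. Origin: centre of its underside
- oiler: bystander, to be left alone: white plastic bottle, 60 mm diameter, about 150 mm tall. Origin: centre of its underside
- collar: bystander, to be left alone: steel shaft collar lying flat, 90 mm outside and 44 mm inside diameter, 28 mm tall. Origin: centre of its underside
- spanner: bystander, to be left alone: steel spanner lying flat, 170 mm long (along its x). Origin: about its middle
Things that resemble listed ones, but are neither listed nor needed, are in the scene too. Leave any pink look-alike of the stirrup_b alone.

How it is judged:
On the way, in this order (a step that is already met when the one before it is completed fails the run):
1. the loose V-block stands on the plate, midway between bolted block and stop, in line (x of loose_block in the frame of plate between -0.007 and 0.007 m and y of loose_block in the frame of plate between -0.02 and 0.02 m and z of loose_block in the frame of plate between 0.009 and 0.015 m and angle between the y axis of loose_block and the y axis of plate, either way round below 0.1 rad and angle between loose_block's own z axis and vertical below 0.05 rad and linear speed of loose_block below 0.02 m/s and contact force between loose_block and the fingers below 0.1 N), for 0.2 s.
2. the bar lies in both V's (x of loose_block in the frame of plate between -0.007 and 0.007 m and y of loose_block in the frame of plate between -0.02 and 0.02 m and z of loose_block in the frame of plate between 0.009 and 0.015 m and angle between the y axis of loose_block and the y axis of plate, either way round below 0.1 rad and angle between loose_block's own z axis and vertical below 0.05 rad and x of bar in the frame of plate between -0.006 and 0.006 m and z of bar in the frame of plate between 0.0545 and 0.0605 m and angle between the y axis of bar and the y axis of plate, either way round below 0.06 rad and horizontal distance between bar and bolted_block below 0.08 m and horizontal distance between bar and loose_block below 0.08 m and linear speed of bar below 0.02 m/s and contact force between bar and the fingers below 0.1 N), for 0.2 s.
3. one stirrup hangs over the bar at a V-block (((z of stirrup_a in the frame of plate between 0.0715 and 0.0795 m and x of stirrup_a in the frame of plate between -0.01 and 0.01 m and horizontal distance between stirrup_a and bolted_block below 0.02 m and angle between the x axis of stirrup_a and the x axis of plate, either way round below 0.25 rad and angle between stirrup_a's own z axis and vertical below 0.17 rad and linear speed of stirrup_a below 0.02 m/s and contact force between stirrup_a and the fingers below 0.1 N) or (z of stirrup_a in the frame of plate between 0.0715 and 0.0795 m and x of stirrup_a in the frame of plate between -0.01 and 0.01 m and horizontal distance between stirrup_a and loose_block below 0.02 m and angle between the x axis of stirrup_a and the x axis of plate, either way round below 0.25 rad and angle between stirrup_a's own z axis and vertical below 0.17 rad and linear speed of stirrup_a below 0.02 m/s and contact force between stirrup_a and the fingers below 0.1 N) or (z of stirrup_b in the frame of plate between 0.0715 and 0.0795 m and x of stirrup_b in the frame of plate between -0.01 and 0.01 m and horizontal distance between stirrup_b and bolted_block below 0.02 m and angle between the x axis of stirrup_b and the x axis of plate, either way round below 0.25 rad and angle between stirrup_b's own z axis and vertical below 0.17 rad and linear speed of stirrup_b below 0.02 m/s and contact force between stirrup_b and the fingers below 0.1 N) or (z of stirrup_b in the frame of plate between 0.0715 and 0.0795 m and x of stirrup_b in the frame of plate between -0.01 and 0.01 m and horizontal distance between stirrup_b and loose_block below 0.02 m and angle between the x axis of stirrup_b and the x axis of plate, either way round below 0.25 rad and angle between stirrup_b's own z axis and vertical below 0.17 rad and linear speed of stirrup_b below 0.02 m/s and contact force between stirrup_b and the fingers below 0.1 N))), for 0.2 s.
At the end, for the whole second after the job is handed in: Loose V-block flat on the plate, midway (20 mm) and in line (7 mm, 0.1 rad); bar seated in both V's (3 mm), sticking out past both; one stirrup seated on the bar (4 mm in height) at each block (20 mm along, 10 mm aside), upright (0.17 rad) and square (0.25 rad); all at rest (x of loose_block in the frame of plate between -0.007 and 0.007 m and y of loose_block in the frame of plate between -0.02 and 0.02 m and z of loose_block in the frame of plate between 0.009 and 0.015 m and angle between the y axis of loose_block and the y axis of plate, either way round below 0.1 rad and angle between loose_block's own z axis and vertical below 0.05 rad and x of bar in the frame of plate between -0.006 and 0.006 m and z of bar in the frame of plate between 0.0545 and 0.0605 m and angle between the y axis of bar and the y axis of plate, either way round below 0.06 rad and horizontal distance between bar and bolted_block below 0.08 m and horizontal distance between bar and loose_block below 0.08 m and linear speed of each of loose_block, bar, stirrup_a, stirrup_b below 0.02 m/s and ((z of stirrup_a in the frame of plate between 0.0715 and 0.0795 m and x of stirrup_a in the frame of plate between -0.01 and 0.01 m and horizontal distance between stirrup_a and bolted_block below 0.02 m and angle between the x axis of each of stirrup_a, stirrup_b and the x axis of plate, either way round below 0.25 rad and angle between each of stirrup_a, stirrup_b's own z axis and vertical below 0.17 rad and z of stirrup_b in the frame of plate between 0.0715 and 0.0795 m and x of stirrup_b in the frame of plate between -0.01 and 0.01 m and horizontal distance between stirrup_b and loose_block below 0.02 m) or (z of stirrup_a in the frame of plate between 0.0715 and 0.0795 m and x of stirrup_a in the frame of plate between -0.01 and 0.01 m and horizontal distance between stirrup_a and loose_block below 0.02 m and angle between the x axis of each of stirrup_a, stirrup_b and the x axis of plate, either way round below 0.25 rad and angle between each of stirrup_a, stirrup_b's own z axis and vertical below 0.17 rad and z of stirrup_b in the frame of plate between 0.0715 and 0.0795 m and x of stirrup_b in the frame of plate between -0.01 and 0.01 m and horizontal distance between stirrup_b and bolted_block below 0.02 m))); the robot touches nothing.
It fails at once if a bystander is pushed more than 30 mm (distance of any of bin, stub, jaw, spanner, oiler, collar from where it was at the start of the episode above 0.03 m).
It fails at once if the V-block, the bar or a stirrup is dropped (falls free from more than about 3 cm) ((linear speed of loose_block above 0.8 m/s and contact force between loose_block and the fingers below 0.05 N) or (linear speed of bar above 0.8 m/s and contact force between bar and the fingers below 0.05 N) or (linear speed of stirrup_a above 0.8 m/s and contact force between stirrup_a and the fingers below 0.05 N) or (linear speed of stirrup_b above 0.8 m/s and contact force between stirrup_b and the fingers below 0.05 N)).
It also fails if it takes over 72 s, if anything falls off the work surface, if the arm or the gripper's body presses on something with over 40 N, if the wrist force passes 120 N, or if a joint passes its speed limit or range.

ROBOT

A 7-joint arm with a two-finger parallel gripper is mounted at the origin on the work surface. World frame = base frame: x ahead of the robot, y to its left, z up, the work surface at z = 0. Lengths are in m, angles in rad, forces in N, time in s.
With the tool pointing down it reaches from about 0.425 to 0.925 m from the base axis. Payload 6.8 kg.
Tool frame: the origin (TCP) lies on the centre line of the jaws, within the pads' length; the fingertips stand bot.tip_reach ahead of it and the grasp point (between the pads) lies 3 mm ahead of it (bot.tip_reach is the distance from the TCP to the fingertips, in m); z points along the fingers, y is the line along which they close (so a half turn about z gives the same grasp; the last joint's range is limited). The gripper opens to 85 mm and grips with 20 to 120 N. Pads are 22 mm wide; open, the fingers measure 114 mm over their backs; the gripper's body (76 mm by 85 mm) begins 54 mm behind the grasp point. The pads swing forward as they close: fully open they stand 13 mm farther back than shut.
Start: joints at [-1.396, 0.477, 0.022, 1.555, -0.011, 1.109, -0.083], TCP at [0.188, 0.648, 0.214] pointing down, gripper open.
Joint ranges: [-2.96, 2.96], [-0.34, 2.1], [-1.41, 1.46], [0.24, 2.44], [-1.37, 4.51], [0.17, 1.92], [-2.96, 2.96]. Speed limits (rad/s): [2.39, 2.39, 3.14, 3.14, 3.14, 3.14, 3.14].

INTERFACE

Orientations are given as a unit quaternion [w, x, y, z].
In Python, from station import bot gives the robot as it stands.
- The arm moves only by the tool jog_arm, never from a script. Its argument "deltas" is a list of rows, each a list of 7 numbers: the shift along the world's x, y, z in m, then the turn, a rotation vector about the world's x, y, z in rad, then the opening, from 0 (shut) to 1 (fully open). In form: [[x, y, z, rx, ry, rz, grip], ...]. A call has 1 to 10 rows; each row shifts and turns the commanded pose from where the row before left it; what a row does not reach is not made up. A row lasts 1/10 s, in which the tool goes at most 50 mm and 8.59 degrees, less where a joint would pass 70% of its speed; a pose out of reach is approached as far as the arm can. A call with a gripper value outside its range is refused whole. The fingers move at their own pace and stop on an object; "newtons" is the grip in N (left out, the last holds). Time passes only in rows, so rows that do not move let the fingers close. It gives the time, the measured TCP pose, the force, the opening and the grip force at its end, in the units of the state.
- bot.get_obs(): the state, without advancing time (a new reading comes with each control period).
- bot.read_camera(name): name is "scene" or "top" or "wrist"; returns a dict with "img" (384x512x3 uint8, red, green, blue), "K" (3x3 intrinsics, pixels), "eye" and "attitude" of the camera in the world. Camera axes: x right, y down, z forward; pixel columns grow to the right and rows downward; lengths in m; the calibration is good to about 2 mm. A picture is of the moment at which its call begins. There is no depth.
- bot.hand_in(): hands the job in; it is judged then, once.
The state is a dict: "t": time; "q": joint angles; "joint_vel": joint speeds; "joint_torque": joint torques, N m; "eef_pos": TCP position; "tool_rot": TCP orientation; "contact_force": force on the tool from outside, world axes, zero at the start; "torque": the same for the moment, N m; "gripper_width": opening from 0.0 (shut) to 1.0 (fully open); "grasp_force": force on a finger pad.
Only numpy, scipy, OpenCV 4.12 (cv2) and the standard library are available. Lean on these libraries where they do the work, as an engineer would, in place of code of your own. Each camera call takes 0.05 s, during which the arm holds its last target. There are 200 camera calls.

## Working session

There is one attempt and no reset: what is moved stays moved. The work goes in short steps, Python scripts to look and compute and a tool call to move; the robot and the scene stay as the last step left them, time stands still between calls to the robot, and variables do not carry over. Pictures are saved under pics/ and viewed, at most 10 in all, crops included, and the job is handed in when it is done.

Besides the shell and the picture viewer there is one more tool, called after "Request:" as a command line: name --pt "numbers of a row" for each row, then --argument value for the rest. jog_arm: Moves the arm, as the interface text tells. Its arguments: {"type":"object","properties":{"deltas":{"type":"array"},"newtons":{"type":"number"}},"required":["deltas"]}

```bash
mkdir -p pics
python3 - <<'E'
from station import bot
import cv2, json, numpy as np
o=bot.get_obs(); print(o, bot.tip_reach)
for n in ["scene","top"]:
    c=bot.read_camera(n); cv2.imwrite(f"pics/{n}0.png",cv2.resize(c["img"][:,:,::-1],(800,600),interpolation=cv2.INTER_CUBIC))
    print(n,np.array(c["K"]).tolist(),c["eye"],c["attitude"])
E
```

```text
{'t': 0.0, 'q': array([-1.39608199,  0.47782736,  0.02233623,  1.55648431, -0.01151419,
        1.10929573, -0.08308963]), 'joint_vel': array([-2.93808863e-04,  3.66711827e-05,  1.19997413e-03, -7.52383075e-04,
        5.08455090e-04, -1.03000215e-03, -6.48363184e-04]), 'joint_torque': array([-9.05510260e-04, -5.96457767e+01,  1.60766110e+00, -2.81195319e+01,
        1.25381458e-02,  9.26291279e-03,  6.12314807e-05]), 'eef_pos': array([0.18819738, 0.64756246, 0.21259353]), 'tool_rot': array([-6.95573741e-05,  1.40922251e-01,  9.90020217e-01, -9.40806706e-04]), 'contact_force': array([-0.33983389, -0.18836617, -0.2179801 ]), 'torque': array([0.01499932, 0.03386901, 0.00273457]), 'grasp_force': 0.0, 'gripper_width': 1.0019480320008913} 0.022
scene [[371.5686730192659, 0.0, 255.80946387218881], [0.0, 371.5686730192659, 188.83458639655592], [0.0, 0.0, 1.0]] [ 1.24726723 -0.41562969  1.03563437] [-0.31601229  0.82023201  0.44684437 -0.1663905 ]
top [[470.5201318963514, 0.0, 250.52266274586907], [0.0, 470.5201318963514, 191.34952805503187], [0.0, 0.0, 1.0]] [0.39399924 0.06928131 1.60803313] [ 0.02440986 -0.69696611  0.71600766 -0.03123201]
```

View pics/top0.png

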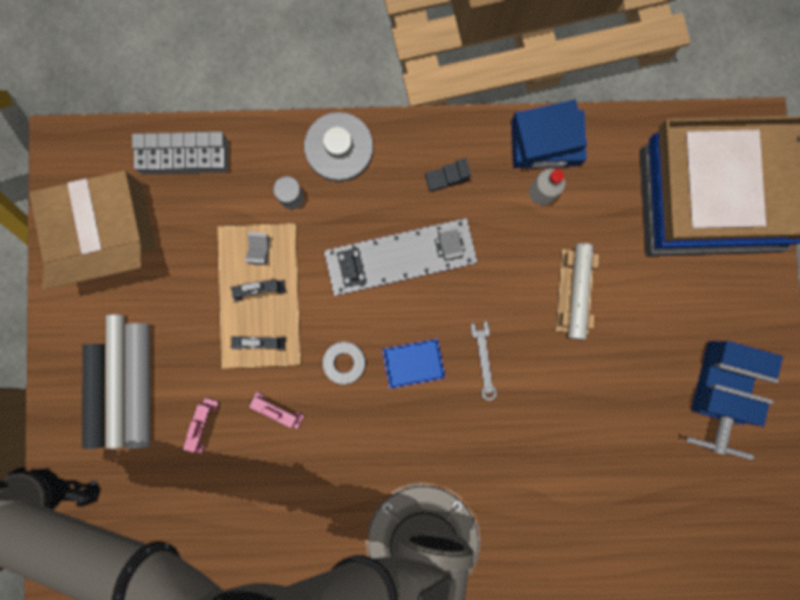

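View pics/scene0.png

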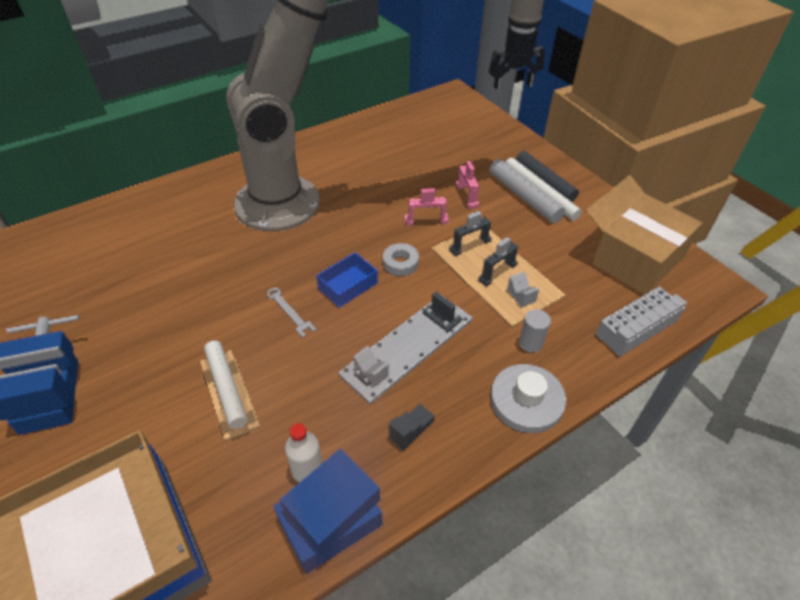

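The top view (up is +x, left is +y) shows the board at about (258,295), the plate at (400,257) and the bar in its cradle at (580,290). Four things look like stirrups: two dark ones on the board at (258,289) and (258,343), and two pink ones at (200,425) and (276,410). The dark pair on the board fits the description and the pink pair are look-alikes. I'll confirm that in an enlarged crop.

```bash
cat > h.py <<'E'
import numpy as np, cv2
from scipy.spatial.transform import Rotation as R
from station import bot
def rot(c): q=np.array(c["attitude"]); return R.from_quat(q[[1,2,3,0]]).as_matrix()
def ray(c,uv,z):
    "world points at height z of pixels uv (original image)"
    uv=np.atleast_2d(np.array(uv,float)); K=np.array(c["K"])
    d=(rot(c)@np.linalg.solve(K,np.c_[uv,np.ones(len(uv))].T)).T
    e=np.array(c["eye"]); return e+d*((np.broadcast_to(z,len(uv))-e[2])/d[:,2])[:,None]
def proj(c,P):
    p=(np.atleast_2d(P)-np.array(c["eye"]))@rot(c); p=p@np.array(c["K"]).T; return p[:,:2]/p[:,2:]
def crop(c,x0,y0,w,h,s):
    return cv2.resize(c["img"][y0:y0+h,x0:x0+w,::-1],None,fx=s,fy=s,interpolation=cv2.INTER_CUBIC)
def tool():
    o=bot.get_obs(); q=o["tool_rot"]; Rm=R.from_quat(q[[1,2,3,0]]).as_matrix()
    return o["t"],o["eef_pos"],np.degrees(np.arctan2(Rm[1,1],Rm[0,1])),Rm
E
python3 - <<'E'
from h import *
c=bot.read_camera("top")
a=crop(c,134,138,174,102,4); b=cv2.rotate(crop(c,350,150,40,70,4),cv2.ROTATE_90_COUNTERCLOCKWISE)
im=np.zeros((408+160,696,3),np.uint8); im[:408]=a; im[408:,:280]=b
# stirrups tail: pink
p=crop(c,115,248,82,42,4); im[408:408+160,290:290+328]=p[:160]
cv2.imwrite("pics/c1.png",im)
E
```

```text
(no output)
```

View pics/c1.png

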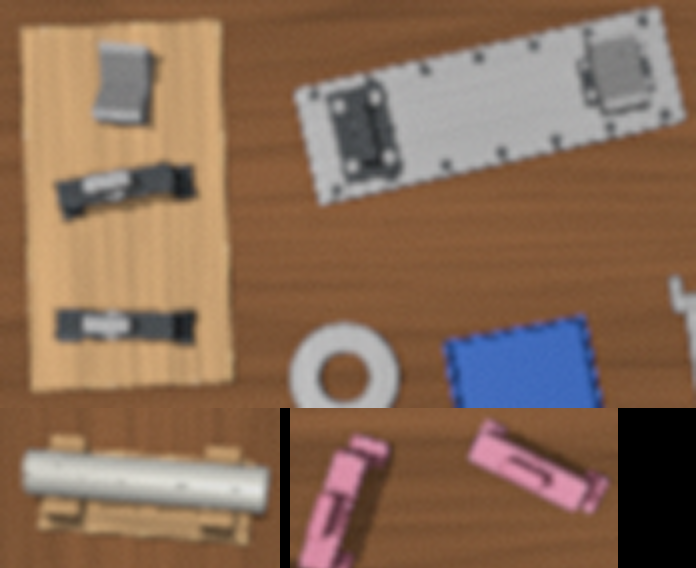

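The crop shows:
- **Stirrups:** the two on the board, tabs at about (106,183) and (106,325), are dark steel with grey tabs. The pair at the bottom right is clearly pink, so I'll leave those alone.
- **Loose block:** top face at about (100,43), (152,48), (147,125) and (95,118).
- **Plate:** corners at about (295,88), (660,8), (687,118) and (320,205).
- **Ends of the plate:** the stop is the dark one on the left at (362,130). The bolted block is on the right at (620,72).

Run:
```python
from h import *
np.set_printoptions(precision=4,suppress=True)
c=bot.read_camera("top")
f=lambda l:(np.array(l,float)+.5)/4-.5+[134,138]
P=ray(c,f([(295,88),(660,8),(687,118),(320,205)]),.012); print("plate",P.mean(0),np.linalg.norm(P-np.roll(P,-1,0),axis=1)); d=P[1]+P[2]-P[0]-P[3]; print("y toward bolted",d/np.linalg.norm(d), np.degrees(np.arctan2(d[1],d[0])))
P=ray(c,f([(100,43),(152,48),(147,125),(95,118)]),.051); print("block",P.mean(0),np.linalg.norm(P-np.roll(P,-1,0),axis=1)); d=P[1]+P[2]-P[0]-P[3]; print(np.degrees(np.arctan2(d[1],d[0])))
for n,l in dict(A=[(82,185),(130,178)],B=[(82,325),(129,325)]).items():
    P=ray(c,f(l),.110); d=P[1]-P[0]; print(n,P,np.linalg.norm(d),np.degrees(np.arctan2(d[1],d[0])))
P=ray(c,[(374,156),(369.25,216.75)],.0535); d=P[1]-P[0]; print("bar",P,P.mean(0),np.linalg.norm(d),np.degrees(np.arctan2(d[1],d[0])))
for z in (.006,): print("board",ray(c,f([(20,25),(220,20),(232,382),(32,390)]),z))
print(tool())
w=bot.read_camera("wrist"); _,p,_,Rm=tool(); print("wrist cam in tool",Rm.T@(np.array(w["eye"])-p),Rm.T@rot(w),w["K"])
```

```text
plate [0.6137 0.0296 0.012 ] [0.3204 0.0977 0.322  0.1027]
y toward bolted [ 0.1984 -0.9801  0.    ] -78.55769539619038
block [0.6341 0.3362 0.051 ] [0.0436 0.0648 0.0437 0.0631]
-98.12513935675447
A [[0.5441 0.3602 0.11  ]
 [0.5487 0.3219 0.11  ]] 0.038584583678782605 -83.15120629873316
B [[0.4325 0.3614 0.11  ]
 [0.4315 0.3242 0.11  ]] 0.037233261471649036 -91.55352532156014
bar [[ 0.6239 -0.3631  0.0535]
 [ 0.4217 -0.3377  0.0535]] [ 0.5228 -0.3504  0.0535] 0.20375629652392466 172.8186094027537
board [[0.6939 0.432  0.006 ]
 [0.6939 0.2603 0.006 ]
 [0.3835 0.2555 0.006 ]
 [0.3814 0.4245 0.006 ]]
(0.2, array([0.1883, 0.6478, 0.213 ]), np.float64(73.79725617191319), array([[-0.9603,  0.279 , -0.0002],
       [ 0.279 ,  0.9603, -0.0011],
       [-0.0001, -0.0011, -1.    ]]))
wrist cam in tool [ 0.0805 -0.0008 -0.1605] [[ 0.0009 -0.9499 -0.3126]
 [ 1.      0.0009 -0.0001]
 [ 0.0004 -0.3126  0.9499]] [[279.5688   0.     254.0023]
 [  0.     279.5688 187.5474]
 [  0.       0.       1.    ]]
```

Request:
jog_arm --pt "0.02 -0.014 0 0 0 0.01 1" --pt "0.032 -0.0223 0 0 0 0.01 1" --pt "0.035 -0.0244 0 0 0 0.01 1" --pt "0.035 -0.0244 0 0 0 0.01 1" --pt "0.035 -0.0244 0 0 0 0.01 1" --pt "0.035 -0.0244 0 0 0 0.01 1" --pt "0.035 -0.0244 0 0 0 0.01 1" --pt "0.035 -0.0244 0 0 0 0.01 1" --pt "0.035 -0.0244 0 0 0 0.01 1" --pt "0.035 -0.0244 0 0 0 0.01 1"

```text
t: 1.25
eef_pos: [0.5216, 0.4155, 0.2136]
tool_rot: [-0.0, 0.091, 0.996, 0.0]
contact_force: [-0.2, 1.1, -0.5]
gripper_width: 0.998
grasp_force: 0.0
```

Request:
jog_arm --pt "0.035 -0.0244 0 0 0 0.01 1" --pt "0.035 -0.0244 0 0 0 0.01 1" --pt "0.03 -0.0209 0 0 0 0.01 1" --pt "0.014 -0.0098 0 0 0 0.01 1" --pt "0 0 0 0 0 0 1"

```text
t: 1.75
eef_pos: [0.637, 0.3334, 0.2132]
tool_rot: [0.001, 0.074, 0.997, -0.001]
contact_force: [-0.0, -0.4, 0.7]
gripper_width: 1.002
grasp_force: 0.0
```

Run:
```python
from h import *
np.set_printoptions(precision=4,suppress=True)
c=bot.read_camera("wrist"); print(tool()[:3])
import pickle; pickle.dump(c,open("w1.pkl","wb"))
cv2.imwrite("pics/w1.png",crop(c,0,0,512,384,1.5625))
print(proj(c,[[.634,.336,.051],[.546,.341,.112],[.432,.343,.112]]))
```

```text
(1.8, array([0.635 , 0.3359, 0.2132]), np.float64(81.66281901850998))
[[256.6879 164.0875]
 [248.3895  82.7153]
 [227.7701 -78.0401]]
```

View pics/w1.png

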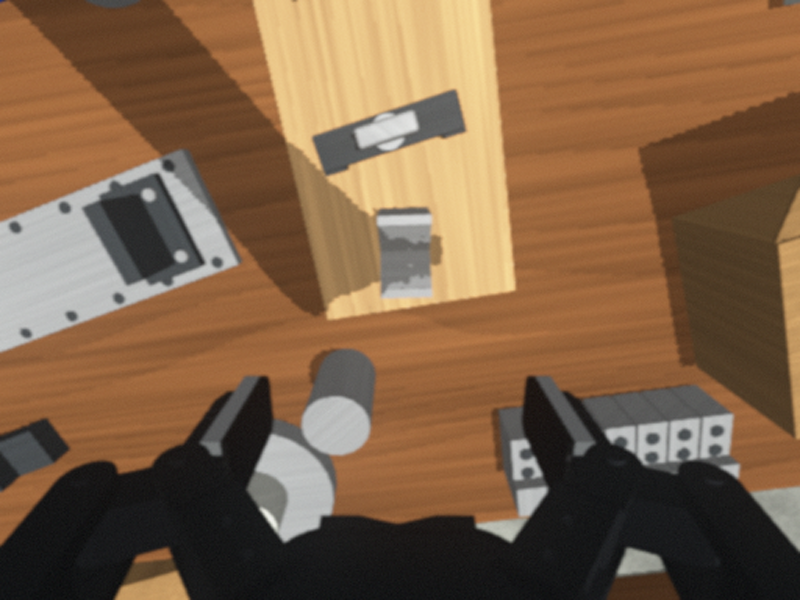

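The wrist view (up is towards the robot, left is -y) shows the loose block's top face at (377,212), (431,210), (432,295) and (382,297). Stirrup A's tab is at about (386,130), and the stub stands close by at (340,420).

Run:
```python
from h import *
import pickle
np.set_printoptions(precision=4,suppress=True)
c=pickle.load(open("w1.pkl","rb"))
f=lambda l:(np.array(l,float)+.5)/1.5625-.5
P=ray(c,f([(377,212),(431,210),(432,295),(382,297)]),.051); print("block",P,P.mean(0),np.linalg.norm(P-np.roll(P,-1,0),axis=1)); d=P[1]+P[2]-P[0]-P[3]; print(np.degrees(np.arctan2(d[1],d[0])));d=P[0]+P[1]-P[2]-P[3]; print(np.degrees(np.arctan2(d[1],d[0])))
P=ray(c,f([(355,133),(413,110),(418,128),(360,150)]),.112); print("A",P,P.mean(0),np.linalg.norm(P-np.roll(P,-1,0),axis=1)); d=P[1]+P[2]-P[0]-P[3]; print(np.degrees(np.arctan2(d[1],d[0])))
P=ray(c,f([(340,425)]),.085);print("stub",P)
P=ray(c,f([(183,150),(239,264)]),.012);print("plate end",P,P.mean(0))
print("pred plate end", .6137-.16*.1984,.0296+.16*.98)
```

```text
block [[0.5982 0.3232 0.051 ]
 [0.6025 0.3625 0.051 ]
 [0.6678 0.3552 0.051 ]
 [0.6637 0.3164 0.051 ]] [0.633  0.3393 0.051 ] [0.0396 0.0656 0.039  0.0659]
83.84169086266594
173.8743437572617
A [[0.5451 0.3221 0.112 ]
 [0.538  0.356  0.112 ]
 [0.5476 0.3575 0.112 ]
 [0.5544 0.3233 0.112 ]] [0.5463 0.3398 0.112 ] [0.0346 0.0098 0.0349 0.0094]
101.48170358921396
stub [[0.751  0.2708 0.085 ]]
plate end [[0.5329 0.1772 0.012 ]
 [0.6294 0.1969 0.012 ]] [0.5811 0.187  0.012 ]
pred plate end 0.581956 0.1864
```

Request:
jog_arm --pt "-0.002 0.0034 -0.02 0 0 0.038 1" --pt "0 0 -0.035 0 0 0 1" --pt "0 0 -0.04 0 0 0 1" --pt "0 0 -0.04 0 0 0 1" --pt "0 0 -0.03 0 0 0 1" --pt "0 0 -0.018 0 0 0 1" --pt "0 0 0 0 0 0 1" --pt "0 0 0 0 0 0 0.3" --pt "0 0 0 0 0 0 0" --pt "0 0 0 0 0 0 0" --newtons 80

```text
t: 2.8
eef_pos: [0.6335, 0.3414, 0.0327]
tool_rot: [0.001, 0.052, 0.999, 0.001]
contact_force: [0.3, 0.2, -0.3]
gripper_width: 0.521
grasp_force: 0.0
```

Request:
jog_arm --pt "0 0 0 0 0 0 0" --pt "0 0 0 0 0 0 0" --pt "0 0 0 0 0 0 0" --newtons 80

```text
t: 3.1
eef_pos: [0.6325, 0.3406, 0.0309]
tool_rot: [0.0, 0.052, 0.999, 0.0]
contact_force: [-0.0, 0.5, -0.4]
gripper_width: 0.003
grasp_force: 0.0
```

The fingers closed on nothing, so I'll look.

Run:
```python
from h import *
c=bot.read_camera("wrist"); print(tool())
t=bot.read_camera("top")
im=np.zeros((576,770,3),np.uint8); im[:576]=crop(c,0,0,512,384,1.5)[:,:768][:, :768] if False else np.pad(crop(c,0,0,512,384,1.5),((0,0),(0,2),(0,0)))
tt=crop(t,130,130,70,70,3); im[:210,560:]=tt
cv2.imwrite("pics/w2.png",im)
```

```text
(3.15, array([0.6324065 , 0.34059085, 0.03076487]), np.float64(83.99072546189205), array([[-9.94504955e-01,  1.04689445e-01,  1.20392483e-04],
       [ 1.04689461e-01,  9.94504952e-01,  1.31173662e-04],
       [-1.05998423e-04,  1.43056681e-04, -9.99999984e-01]]))
```

View pics/w2.png

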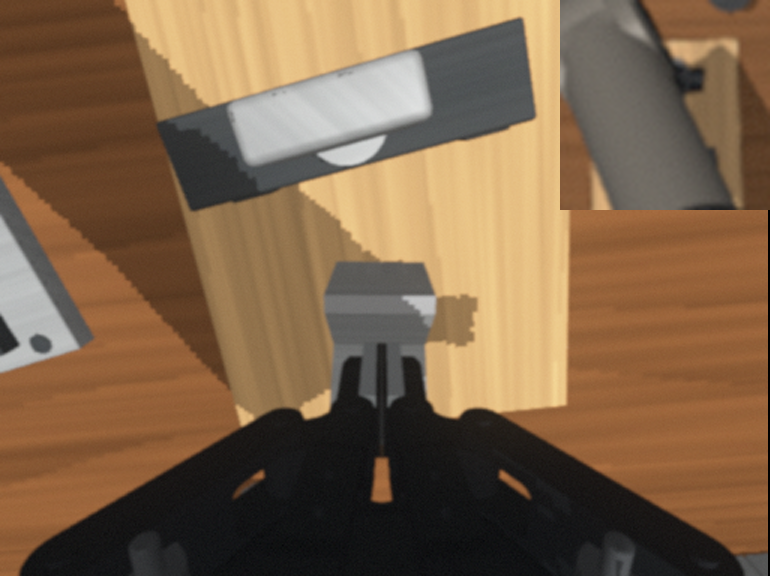

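The wrist image shows the shut fingertips above or inside the V rather than beside the block. By the picture, the tips sit about 20 mm behind the reported TCP instead of 22 mm ahead of it. Block and tab sizes check out against the camera calibration, so the image can be trusted. I'll open, go lower in stages and watch the force.

Request:
jog_arm --pt "0 0 0 0 0 0 1" --pt "0 0 0 0 0 0 1" --pt "0 0 0 0 0 0 1" --pt "0 0 0 0 0 0 1" --pt "0 0 0 0 0 0 1" --pt "0 0 0 0 0 0 1"

```text
t: 3.8
eef_pos: [0.6323, 0.3406, 0.0306]
tool_rot: [-0.0, 0.052, 0.999, 0.0]
contact_force: [-0.5, 0.1, 0.6]
gripper_width: 0.989
grasp_force: 0.0
```

Request:
jog_arm --pt "0 0 -0.01 0 0 0 1" --pt "0 0 -0.01 0 0 0 1" --pt "0 0 -0.01 0 0 0 1" --pt "0 0 0 0 0 0 1"

```text
t: 4.2
eef_pos: [0.6307, 0.3397, -0.0021]
tool_rot: [-0.002, 0.052, 0.999, -0.001]
contact_force: [0.6, 0.4, -0.7]
gripper_width: 0.999
grasp_force: 0.0
```

Run:
```python
from h import *
c=bot.read_camera("wrist"); print(tool()[:3],bot.get_obs()["contact_force"])
cv2.imwrite("pics/w3.png",crop(c,60,130,390,254,2))
```

```text
(4.25, array([ 0.63134922,  0.34003647, -0.00104338]), np.float64(83.99716894249707)) [-0.41459539  0.01977322  0.98177211]
```

View pics/w3.png

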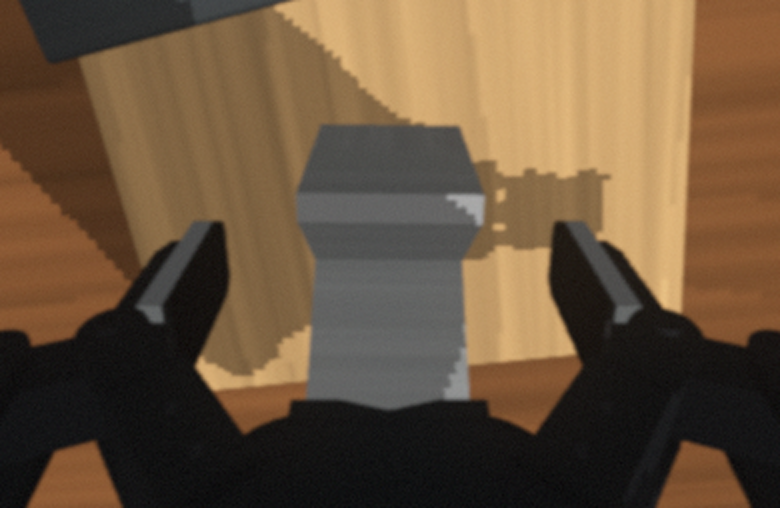

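The fingers stand either side of the block with no contact, inner tips at crop (228,222) and (550,222), about 30 mm behind the reported TCP. I'll go 11 mm lower and grip.

Request:
jog_arm --pt "0.002 0 -0.006 0 0 0 1" --pt "0 0 -0.005 0 0 0 1" --pt "0 0 0 0 0 0 0.5" --pt "0 0 0 0 0 0 0.3" --pt "0 0 0 0 0 0 0.3" --pt "0 0 0 0 0 0 0.3" --pt "0 0 0 0 0 0 0.3" --pt "0 0 0 0 0 0 0.3" --newtons 80

```text
t: 5.05
eef_pos: [0.6348, 0.3406, -0.0097]
tool_rot: [0.0, 0.052, 0.999, 0.0]
contact_force: [-1.4, -0.9, 6.2]
gripper_width: 0.45
grasp_force: 83.1
```

Request:
jog_arm --pt "0 0 0.01 0 0 0 0.3" --pt "0 0 0.03 0 0 0 0.3" --pt "0 0 0.035 0 0 0 0.3" --pt "0 0 0.03 0 0 0 0.3" --pt "0 -0.015 0.01 0 0 0.0 0.3" --pt "-0.002 -0.03 0 0 0 0.03 0.3" --pt "-0.002 -0.035 0 0 0 0.03 0.3" --pt "-0.002 -0.035 0 0 0 0.035 0.3" --pt "-0.002 -0.035 0 0 0 0.035 0.3" --pt "-0.002 -0.035 0 0 0 0.035 0.3"

```text
t: 6.05
eef_pos: [0.6224, 0.1523, 0.1028]
tool_rot: [-0.002, -0.03, 1.0, -0.001]
contact_force: [1.2, -1.1, -5.8]
gripper_width: 0.45
grasp_force: 82.1
```

Request:
jog_arm --pt "-0.002 -0.035 0 0 0 0.035 0.3" --pt "-0.002 -0.035 0 0 0 0.035 0.3" --pt "-0.002 -0.03 0 0 0 0.035 0.3" --pt "-0.002 -0.02 0 0 0 0.035 0.3" --pt "-0.002 -0.005 0 0 0 0 0.3" --pt "0 0 0 0 0 0 0.3" --pt "0 0 0 0 0 0 0.3"

```text
t: 6.75
eef_pos: [0.6137, 0.0318, 0.104]
tool_rot: [-0.001, -0.1, 0.995, 0.0]
contact_force: [0.2, 0.9, -5.6]
gripper_width: 0.46
grasp_force: 82.1
```

Run:
```python
from h import *
np.set_printoptions(precision=4,suppress=True)
c=bot.read_camera("wrist"); o=bot.get_obs(); print(tool()[:3],o["contact_force"],o["gripper_width"])
import pickle; pickle.dump(c,open("w4.pkl","wb"))
cv2.imwrite("pics/w4.png",crop(c,0,0,512,384,1.5625))
```

```text
(6.8, array([0.614 , 0.0324, 0.1042]), np.float64(101.56728752671835)) [-0.0374  0.425  -5.9867] 0.45195652298587236
```

View pics/w4.png

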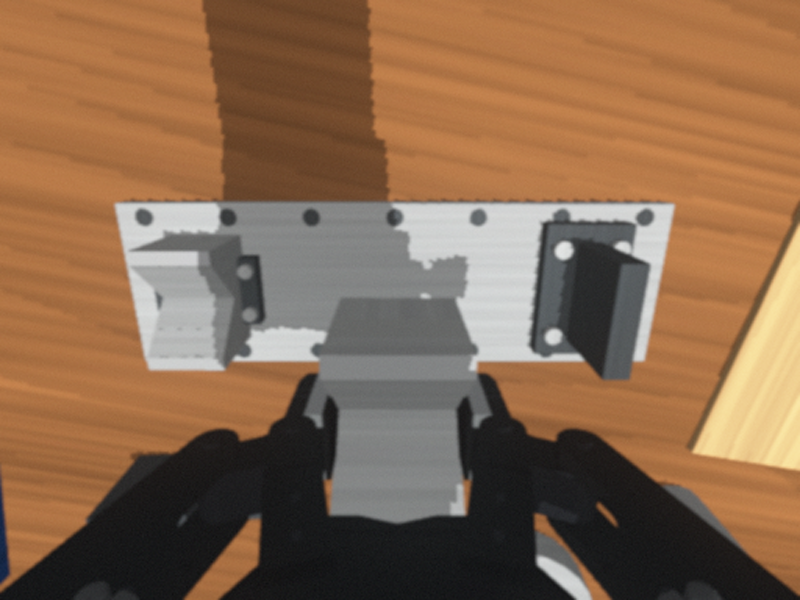

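The block is held level between the fingers. Plate corners are at about (115,203), (674,204), (645,361) and (146,361). The block's near top edge runs from (318,354) to (478,354).

Run:
```python
from h import *
import pickle
np.set_printoptions(precision=4,suppress=True)
c=pickle.load(open("w4.pkl","rb"))
f=lambda l:(np.array(l,float)+.5)/1.5625-.5
P=ray(c,f([(115,203),(674,204),(645,361),(146,361)]),.012); print("plate",P,P.mean(0),np.linalg.norm(P-np.roll(P,-1,0),axis=1)); d=P[1]+P[2]-P[0]-P[3]; print(np.degrees(np.arctan2(d[1],d[0])))
P=ray(c,f([(318,354),(478,354)]),.1649); d=P[1]-P[0]; th=np.arctan2(d[1],d[0]); print("block edge",P,np.linalg.norm(d),np.degrees(th)); print("centre",P.mean(0)[:2]+.032*np.array([np.sin(th),-np.cos(th)]))
```

```text
plate [[ 0.595  -0.1366  0.012 ]
 [ 0.5317  0.1759  0.012 ]
 [ 0.6289  0.1968  0.012 ]
 [ 0.6929 -0.1168  0.012 ]] [0.6121 0.0298 0.012 ] [0.3188 0.0994 0.32   0.0998]
101.49602960552339
block edge [[0.5866 0.0053 0.1649]
 [0.5785 0.0448 0.1649]] 0.040299463934458005 101.5386788846738
centre [0.6139 0.0315]
```

Request:
jog_arm --pt "-0.001 -0.0015 -0.015 0 0 0 0.3" --pt "0 0 -0.025 0 0 0 0.3" --pt "0 0 -0.025 0 0 0 0.3" --pt "0 0 -0.02 0 0 0 0.3" --pt "0 0 -0.012 0 0 0 0.3" --pt "0 0 -0.007 0 0 0 0.3" --pt "0 0 -0.002 0 0 0 0.3" --pt "0 0 -0.001 0 0 0 0.3" --pt "0 0 0 0 0 0 0.3"

```text
t: 7.7
eef_pos: [0.6141, 0.0292, -0.0016]
tool_rot: [0.001, -0.1, 0.995, 0.0]
contact_force: [-0.0, 0.2, -4.8]
gripper_width: 0.451
grasp_force: 82.0
```

Request:
jog_arm --pt "0 0 -0.001 0 0 0 0.3" --pt "0 0 -0.001 0 0 0 0.3" --pt "0 0 -0.0007 0 0 0 0.3" --pt "0 0 0 0 0 0 0.3"

```text
t: 8.1
eef_pos: [0.6139, 0.0292, -0.0038]
tool_rot: [0.0, -0.1, 0.995, 0.0]
contact_force: [-3.7, -0.7, 5.1]
gripper_width: 0.45
grasp_force: 83.5
```

Request:
jog_arm --pt "0 0 0 0 0 0 0.55" --pt "0 0 0 0 0 0 0.7" --pt "0 0 0 0 0 0 1" --pt "0 0 0 0 0 0 1" --pt "0 0 0.015 0 0 0 1" --pt "0 0 0.03 0 0 0 1" --pt "0 0 0.04 0 0 0 1" --pt "0 0 0.04 0 0 0 1" --pt "0 0 0.03 0 0 0 1" --pt "0 0 0 0 0 0 1"

```text
t: 9.1
eef_pos: [0.6168, 0.0293, 0.1562]
tool_rot: [0.005, -0.1, 0.995, 0.0]
contact_force: [0.8, -0.7, 0.5]
gripper_width: 0.998
grasp_force: 0.0
```

Run:
```python
from h import *
np.set_printoptions(precision=4,suppress=True)
c=bot.read_camera("wrist"); o=bot.get_obs(); print(tool()[:3],o["contact_force"],o["q"])
import pickle; pickle.dump(c,open("w5.pkl","wb"))
cv2.imwrite("pics/w5.png",crop(c,0,0,512,384,1.5625))
```

```text
(9.15, array([0.6152, 0.0292, 0.1536]), np.float64(101.45859768807507)) [-0.1043  0.0591 -0.0388] [-0.1896  0.4376  0.0539  1.7689 -0.0285  0.9298  1.6469]
```

View pics/w5.png

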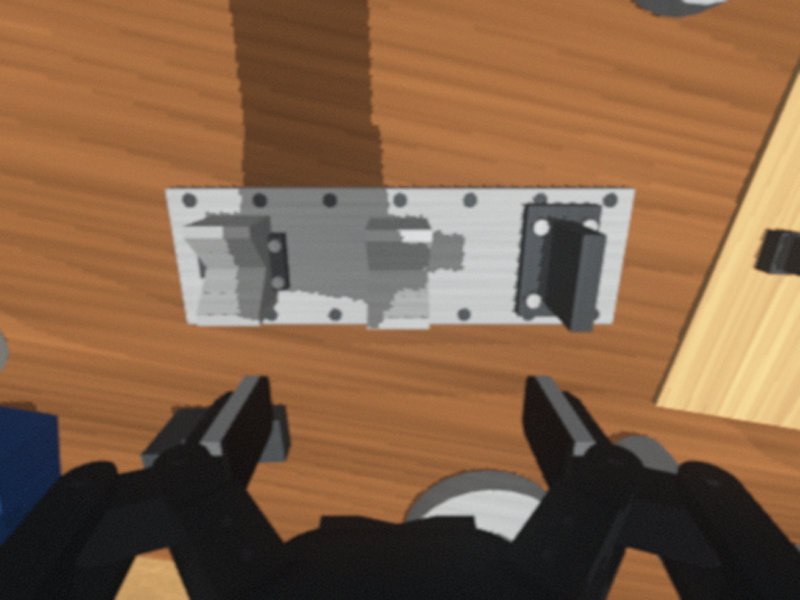

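The loose block stands between the bolted block on the left and the stop on the right. Its top corners are at (367,229), (431,229), (430,328) and (367,328), and the bolted block's near top edge runs from (186,226) to (250,226).

Run:
```python
from h import *
import pickle
np.set_printoptions(precision=4,suppress=True)
c=pickle.load(open("w5.pkl","rb"))
f=lambda l:(np.array(l,float)+.5)/1.5625-.5
P=ray(c,f([(166,188),(634,189),(612,324),(187,324)]),.012); pc=P.mean(0); print("plate",pc,np.linalg.norm(P-np.roll(P,-1,0),axis=1)); d=P[0]+P[3]-P[1]-P[2]; d/=np.linalg.norm(d); print(np.degrees(np.arctan2(d[1],d[0])))
n=np.array([-d[1],d[0],0])
for nm,l in dict(loose=[(367,229),(431,229),(430,328),(367,328)],bolted=[(186,226),(250,226),(262,320),(196,320)]).items():
    B=ray(c,f(l),.057); b=B.mean(0)-pc; print(nm,B.mean(0),"along",b@d,"across",b@n,np.linalg.norm(B-np.roll(B,-1,0),axis=1)); e=B[0]+B[3]-B[1]-B[2]; print(np.degrees(np.arctan2(e[1],e[0])))
t=bot.read_camera("top"); print("oiler cap",ray(t,(np.array([[555,175]])+.5)/1.5625-.5,.15), "spanner",ray(t,(np.array([[480,325]])+.5)/1.5625-.5,.01))
```

```text
plate [0.6122 0.0295 0.012 ] [0.3181 0.0993 0.3201 0.1   ]
-78.55188716564241
loose [0.614  0.0291 0.057 ] along 0.0007884950439627738 across 0.0016559036138555888 [0.0382 0.0641 0.0406 0.0641]
-78.48973351099212
bolted [ 0.632  -0.0776  0.057 ] along 0.10890568447499799 across -0.0019036620421594506 [0.0381 0.0604 0.0422 0.0604]
-78.49029855595684
oiler cap [[ 0.7518 -0.283   0.15  ]] spanner [[ 0.4585 -0.1384  0.01  ]]
```

Request:
jog_arm --pt "-0.004 -0.016 0 0 0 -0.026 1" --pt "-0.007 -0.03 0 0 0 -0.03 1" --pt "-0.009 -0.037 0 0 0 -0.03 1" --pt "-0.009 -0.037 0 0 0 -0.03 1" --pt "-0.009 -0.037 0 0 0 -0.03 1" --pt "-0.009 -0.037 0 0 0 -0.03 1" --pt "-0.009 -0.037 0 0 0 -0.03 1" --pt "-0.009 -0.037 0 0 0 -0.03 1" --pt "-0.009 -0.037 0 0 0 -0.03 1" --pt "-0.009 -0.037 0 0 0 -0.03 1"

```text
t: 10.2
eef_pos: [0.5277, -0.3151, 0.1485]
tool_rot: [-0.002, 0.05, 0.999, 0.0]
contact_force: [0.9, -0.2, 0.6]
gripper_width: 0.997
grasp_force: 0.0
```

Request:
jog_arm --pt "-0.007 -0.026 0 0 0 -0.03 1" --pt "-0.003 -0.011 0 0 0 0 1" --pt "0 0 0 0 0 0 1" --pt "0 0 0 0 0 0 1"

```text
t: 10.6
eef_pos: [0.5204, -0.3483, 0.1492]
tool_rot: [-0.001, 0.062, 0.998, 0.001]
contact_force: [0.2, -0.1, -0.5]
gripper_width: 0.996
grasp_force: 0.0
```

Run:
```python
from h import *
np.set_printoptions(precision=4,suppress=True)
c=bot.read_camera("wrist"); print(tool()[:3],bot.get_obs()["q"])
import pickle; pickle.dump(c,open("w6.pkl","wb"))
hsv=cv2.cvtColor(c["img"],cv2.COLOR_RGB2HSV); m=((hsv[...,1]<60)&(hsv[...,2]>90)).astype(np.uint8)
n,l,s,ce=cv2.connectedComponentsWithStats(m)
for i in np.argsort(-s[1:,4])[:4]+1:
    r=cv2.minAreaRect(cv2.findContours((l==i).astype(np.uint8),0,1)[0][0]); print(s[i],r)
    b=cv2.boxPoints(r); print(ray(c,b,.0535)[:,:2], ray(c,[r[0]],.0535))
print("expected bar ends",proj(c,[[.6239,-.3631,.0535],[.4217,-.3377,.0535]]))
```

```text
(10.65, array([ 0.5209, -0.3477,  0.1494]), np.float64(82.94200568040851)) [ 0.3293  0.4676  0.2158  1.7494 -0.1214  0.9388  2.0422]
[ 232   71   42  214 7828] ((252.5, 177.5), (41.0, 213.0), 0.0)
[[ 0.6306 -0.3867]
 [ 0.4183 -0.355 ]
 [ 0.4226 -0.3205]
 [ 0.6362 -0.3424]] [[ 0.5138 -0.3495  0.0535]]
[ 440  188   72  100 4074] ((475.5, 237.5), (99.0, 71.0), 90.0)
[[ 0.5467 -0.171 ]
 [ 0.5552 -0.1028]
 [ 0.6724 -0.0844]
 [ 0.6627 -0.1615]] [[ 0.6056 -0.1303  0.0535]]
[ 429    0   41   97 2172] ((449.0, 48.0), (96.0, 40.0), 90.0)
[[ 0.386  -0.1925]
 [ 0.3899 -0.1611]
 [ 0.4638 -0.1528]
 [ 0.4595 -0.1875]] [[ 0.423  -0.1736  0.0535]]
[ 297  308   45   38 1113] ((318.62164306640625, 324.229736328125), (38.71046447753906, 35.455528259277344), 35.53767776489258)
[[ 0.6981 -0.3261]
 [ 0.6608 -0.3001]
 [ 0.6964 -0.2661]
 [ 0.7365 -0.2915]] [[ 0.6973 -0.296   0.0535]]
expected bar ends [[252.7326 276.503 ]
 [252.7201  72.5652]]
```

Request:
jog_arm --pt "0 -0.002 -0.02 0 0 0 1" --pt "0 0 -0.035 0 0 0 1" --pt "0 0 -0.035 0 0 0 1" --pt "0 0 -0.027 0 0 0 1" --pt "0 0 -0.012 0 0 0 1" --pt "0 0 -0.003 0 0 0 1" --pt "0 0 0 0 0 0 0.6" --pt "0 0 0 0 0 0 0.5" --pt "0 0 0 0 0 0 0.2" --pt "0 0 0 0 0 0 0.2" --newtons 80

```text
t: 11.65
eef_pos: [0.5217, -0.3498, 0.0198]
tool_rot: [0.001, 0.062, 0.998, 0.001]
contact_force: [-1.4, 8.4, 8.6]
gripper_width: 0.395
grasp_force: 78.6
```

Request:
jog_arm --pt "0 0 0 0 0 0 0.2" --pt "0 0 0 0 0 0 0.2" --pt "0 0 0 0 0 0 0.2"

```text
t: 11.95
eef_pos: [0.5218, -0.3498, 0.0197]
tool_rot: [0.001, 0.062, 0.998, 0.001]
contact_force: [-1.7, 7.1, 10.3]
gripper_width: 0.397
grasp_force: 78.8
```

Request:
jog_arm --pt "0 0 0.01 0 0 0 0.2" --pt "0 0 0.02 0 0 0 0.2" --pt "0 0 0.03 0 0 0 0.2" --pt "0 0 0.035 0 0 0 0.2" --pt "0 0 0.035 0 0 0 0.2" --pt "0 0 0.02 0 0 0 0.2" --pt "0 0 0.0 0 0 0 0.2" --pt "0 0 0 0 0 0 0.2"

```text
t: 12.75
eef_pos: [0.5194, -0.3516, 0.1671]
tool_rot: [-0.001, 0.063, 0.998, 0.0]
contact_force: [-0.7, 0.4, -7.8]
gripper_width: 0.397
grasp_force: 81.0
```

```bash
cat > bar.py <<'E'
from h import *
np.set_printoptions(precision=4,suppress=True)
def seg(c,zc):
    hsv=cv2.cvtColor(c["img"],cv2.COLOR_RGB2HSV); m=((hsv[...,1]<60)&(hsv[...,2]>90)).astype(np.uint8)
    n,l,s,ce=cv2.connectedComponentsWithStats(m)
    i=1+np.argmax([s[k,4] if s[k,0]<253<s[k,0]+s[k,2] else 0 for k in range(1,n)])
    ys,xs=np.nonzero(l==i); print("blob",s[i])
    for y in range(ys.min()+8,ys.max()-4,20):
        r=xs[ys==y]; print(y,r.min(),r.max(),(r.min()+r.max())/2)
E
python3 - <<'E'
from bar import *
c=bot.read_camera("wrist"); o=bot.get_obs(); print(tool()[:3],o["contact_force"],o["torque"],o["gripper_width"],o["grasp_force"])
seg(c,0)
t,p,a,Rm=tool(); z=p[2]+.0338; u=Rm[:,0]
print(proj(c,[p*[1,1,0]+[0,0,z]+s*.1*u for s in (-1,1)]))
E
```

```text
(12.8, array([ 0.5189, -0.3512,  0.1661]), np.float64(82.78180532847895)) [-0.0405  0.088  -7.5961] [0.0415 0.0625 0.0128] 0.39587411904715775 81.03701591491699
blob [  202    37   105   298 22750]
45 210 296 253.0
65 211 296 253.5
85 212 295 253.5
105 213 294 253.5
125 213 293 253.0
145 214 292 253.0
165 216 292 254.0
185 216 291 253.5
205 217 290 253.5
225 219 289 254.0
245 207 301 254.0
265 203 305 254.0
285 221 287 254.0
305 223 286 254.5
325 223 285 254.0
[[255.6097 393.4627]
 [256.8283  44.4246]]
```

Request:
jog_arm --pt "0.003 0.01 0 0 0 -0.045 0.2" --pt "0.007 0.021 0 0 0 -0.09 0.2" --pt "0.009 0.028 0 0 0 -0.1 0.2" --pt "0.009 0.028 0 0 0 -0.1 0.2" --pt "0.009 0.028 0 0 0 -0.1 0.2" --pt "0.009 0.028 0 0 0 -0.1 0.2" --pt "0.009 0.028 0 0 0 -0.1 0.2" --pt "0.009 0.028 0 0 0 -0.1 0.2" --pt "0.009 0.028 0 0 0 -0.1 0.2" --pt "0.009 0.028 0 0 0 -0.1 0.2"

```text
t: 13.8
eef_pos: [0.601, -0.0956, 0.1656]
tool_rot: [-0.002, 0.508, 0.862, -0.001]
contact_force: [-0.1, 0.2, -6.5]
gripper_width: 0.394
grasp_force: 81.0
```

Request:
jog_arm --pt "0.009 0.028 0 0 0 -0.1 0.2" --pt "0.008 0.026 0 0 0 -0.1 0.2" --pt "0.005 0.014 0 0 0 -0.08 0.2" --pt "0.001 0.004 0 0 0 -0.03 0.2" --pt "0 0 0 0 0 0 0.2" --pt "0 0 0 0 0 0 0.2"

```text
t: 14.4
eef_pos: [0.6242, -0.0255, 0.1663]
tool_rot: [-0.001, 0.633, 0.774, -0.001]
contact_force: [0.2, -0.4, -7.1]
gripper_width: 0.397
grasp_force: 80.9
```

Run:
```python
from bar import *
c=bot.read_camera("wrist"); o=bot.get_obs(); print(tool()[:3],o["contact_force"],o["gripper_width"],o["q"])
seg(c,0)
```

```text
(14.45, array([ 0.6244, -0.0259,  0.1668]), np.float64(11.442716630292038)) [-0.4696  0.0062 -6.8831] 0.3996894740032173 [-0.3797  0.4685  0.4356  1.7487 -0.2308  0.9774  0.3446]
blob [  202     0   105   335 27321]
8 204 305 254.5
28 205 304 254.5
48 206 303 254.5
68 207 302 254.5
88 207 301 254.0
108 208 300 254.0
128 209 299 254.0
148 210 298 254.0
168 211 297 254.0
188 212 296 254.0
208 213 295 254.0
228 214 294 254.0
248 207 301 254.0
268 207 301 254.0
288 221 286 253.5
308 222 285 253.5
328 223 285 254.0
```

Request:
jog_arm --pt "0 0.002 -0.015 0 0 0 0.2" --pt "0 0 -0.03 0 0 0 0.2" --pt "0 0 -0.03 0 0 0 0.2" --pt "0 0 -0.03 0 0 0 0.2" --pt "0 0 -0.02 0 0 0 0.2" --pt "0 0 -0.01 0 0 0 0.2" --pt "0 0 -0.004 0 0 0 0.2" --pt "0 0 0 0 0 0 0.2"

```text
t: 15.25
eef_pos: [0.6255, -0.0232, 0.0288]
tool_rot: [0.0, 0.633, 0.774, -0.0]
contact_force: [-0.4, 1.2, -6.2]
gripper_width: 0.394
grasp_force: 80.8
```

Request:
jog_arm --pt "0 0 -0.002 0 0 0 0.2" --pt "0 0 -0.001 0 0 0 0.2" --pt "0 0 0 0 0 0 0.2"

```text
t: 15.55
eef_pos: [0.6258, -0.0228, 0.0265]
tool_rot: [0.0, 0.633, 0.774, 0.0]
contact_force: [0.5, -0.3, -7.1]
gripper_width: 0.396
grasp_force: 80.8
```

Request:
jog_arm --pt "0 0 -0.001 0 0 0 0.2" --pt "0 0 0 0 0 0 0.2"

```text
t: 15.75
eef_pos: [0.6257, -0.0227, 0.0256]
tool_rot: [0.0, 0.633, 0.774, 0.0]
contact_force: [-3.0, 0.8, -1.5]
gripper_width: 0.394
grasp_force: 81.4
```

Request:
jog_arm --pt "-0.0015 0 0 0 0 0 0.2" --pt "0 0 -0.001 0 0 0 0.2" --pt "0 0 -0.001 0 0 0 0.2" --pt "0 0 0 0 0 0 0.2"

```text
t: 16.15
eef_pos: [0.6244, -0.0228, 0.0246]
tool_rot: [0.0, 0.634, 0.774, 0.001]
contact_force: [-3.7, 1.8, 9.8]
gripper_width: 0.397
grasp_force: 83.1
```

Request:
jog_arm --pt "0 0 0 0 0 0 0.45" --pt "0 0 0 0 0 0 0.55" --pt "0 0 0 0 0 0 0.8" --pt "0 0 0 0 0 0 1" --pt "0 0 0 0 0 0 1" --pt "0 0 0.02 0 0 0 1" --pt "0 0 0.035 0 0 0 1" --pt "0 0 0.04 0 0 0 1" --pt "0 0 0.04 0 0 0 1" --pt "0 0 0.02 0 0 0 1"

```text
t: 17.15
eef_pos: [0.6255, -0.0233, 0.1817]
tool_rot: [0.002, 0.633, 0.774, 0.002]
contact_force: [0.6, -0.1, -0.4]
gripper_width: 0.997
grasp_force: 0.0
```

Request:
jog_arm --pt "0 0 0.02 0 0 0 1" --pt "0 0 0 0 0 0 1" --pt "0 0 0 0 0 0 1"

```text
t: 17.45
eef_pos: [0.6238, -0.0228, 0.1977]
tool_rot: [0.0, 0.633, 0.774, 0.0]
contact_force: [-0.6, -0.4, -0.3]
gripper_width: 1.004
grasp_force: 0.0
```

Run:
```python
from bar import *
import pickle
c=bot.read_camera("wrist"); t=bot.read_camera("top"); pickle.dump((c,t),open("w7.pkl","wb")); o=bot.get_obs(); print(tool()[:3],o["contact_force"])
```

```text
(17.55, array([ 0.623 , -0.0228,  0.1965]), np.float64(11.464670120809041)) [ 0.3943 -0.4177 -0.5974]
```

Request:
jog_arm --pt "-0.003 0.015 0 0 0 0 1" --pt "-0.006 0.03 0 0 0 0 1" --pt "-0.008 0.037 0 0 0 0 1" --pt "-0.008 0.038 0 0 0 0 1" --pt "-0.008 0.038 0 0 0 0 1" --pt "-0.008 0.038 0 0 0 0 1" --pt "-0.008 0.038 0 0 0 0 1" --pt "-0.008 0.038 0 0 0 0 1" --pt "-0.008 0.038 0 0 0 0 1" --pt "-0.007 0.03 0 0 0 0 1"

```text
t: 18.55
eef_pos: [0.5495, 0.321, 0.1968]
tool_rot: [-0.001, 0.632, 0.775, -0.001]
contact_force: [-0.4, 0.9, -0.3]
gripper_width: 1.002
grasp_force: 0.0
```

Request:
jog_arm --pt "-0.004 0.018 0 0 0 0 1" --pt "-0.001 0.005 0 0 0 0 1" --pt "0 0 0 0 0 0 1" --pt "0 0 0 0 0 0 1"

```text
t: 18.95
eef_pos: [0.5477, 0.3378, 0.1979]
tool_rot: [0.0, 0.634, 0.773, -0.0]
contact_force: [0.1, 0.6, 0.4]
gripper_width: 1.006
grasp_force: 0.0
```

Run:
```python
from bar import *
import pickle
c=bot.read_camera("wrist"); pickle.dump(c,open("w8.pkl","wb")); print(tool()[:3],bot.get_obs()["q"])
print(proj(c,[[.5463,.3398,.112],[.432,.343,.112]]))
a,t=pickle.load(open("w7.pkl","rb"))
im=np.zeros((600,800,3),np.uint8)
im[:576,:400]=crop(c,130,0,250,360,1.6)
im[:576,400:]=crop(a,130,0,250,360,1.6)
im[:2]=0
cv2.imwrite("pics/w9.png",im)
```

```text
(19.0, array([0.5478, 0.3377, 0.198 ]), np.float64(11.278103542321277)) [-0.9174  0.4562  0.3682  1.6711 -0.1828  1.0486 -0.2952]
[[253.5405 183.6279]
 [129.0214 156.3156]]
```

View pics/w9.png

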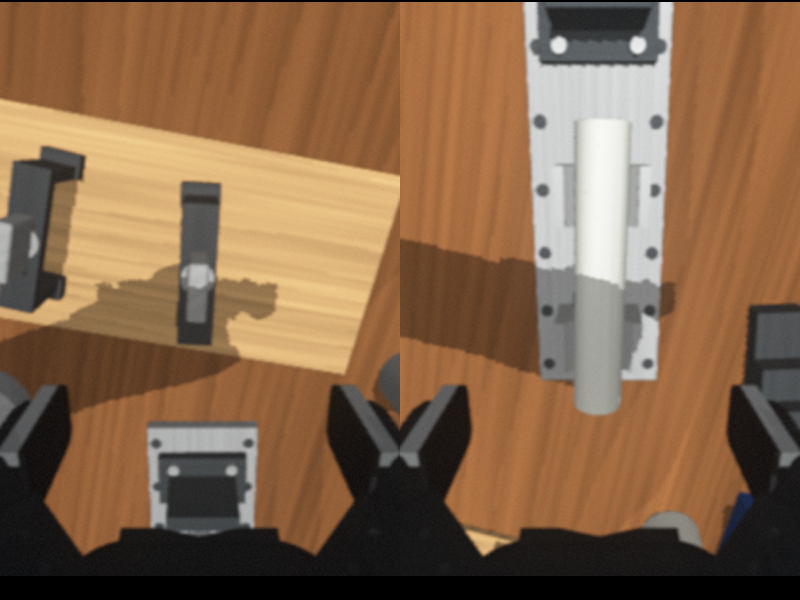

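The left half shows stirrup A's dark crossbar and its tab at about crop (198,293), centred between the open fingers and square to them. The right half shows the bar lying in both V's and sticking out past each block, from (603,120) to (598,412).

Request:
jog_arm --pt "-0.0015 0.002 -0.02 0 0 0 1" --pt "0 0 -0.035 0 0 0 1" --pt "0 0 -0.035 0 0 0 1" --pt "0 0 -0.025 0 0 0 1" --pt "0 0 -0.01 0 0 0 0.7" --pt "0 0 0 0 0 0 0.4" --pt "0 0 0 0 0 0 0.25" --pt "0 0 0 0 0 0 0.2" --pt "0 0 0 0 0 0 0.1" --pt "0 0 0 0 0 0 0.0" --newtons 60

```text
t: 20.0
eef_pos: [0.5463, 0.3427, 0.0746]
tool_rot: [0.0, 0.633, 0.774, 0.001]
contact_force: [-0.9, -0.2, 6.9]
gripper_width: 0.131
grasp_force: 63.0
```

Request:
jog_arm --pt "0 0 0 0 0 0 0.0" --pt "0 0 0 0 0 0 0.0" --pt "0 0 0 0 0 0 0.0" --pt "0 0 0 0 0 0 0.0"

```text
t: 20.4
eef_pos: [0.5463, 0.3426, 0.0746]
tool_rot: [0.0, 0.633, 0.774, 0.001]
contact_force: [-1.5, 0.3, 6.2]
gripper_width: 0.125
grasp_force: 63.0
```

Request:
jog_arm --pt "0 0 0.01 0 0 0 0" --pt "0 0 0.03 0 0 0 0" --pt "0 0 0.035 0 0 0 0" --pt "0 0 0.035 0 0 0 0" --pt "0 0 0.015 0 0 0 0" --pt "0.003 -0.015 0 0 0 -0.05 0" --pt "0.006 -0.027 0 0 0 -0.1 0" --pt "0.007 -0.03 0 0 0 -0.11 0" --pt "0.007 -0.03 0 0 0 -0.11 0" --pt "0.007 -0.03 0 0 0 -0.11 0"

```text
t: 21.4
eef_pos: [0.5741, 0.2069, 0.1955]
tool_rot: [-0.0, 0.801, 0.598, -0.002]
contact_force: [-0.1, -0.5, -3.5]
gripper_width: 0.125
grasp_force: 61.8
```

Request:
jog_arm --pt "0.007 -0.031 0 0 0 -0.11 0" --pt "0.007 -0.031 0 0 0 -0.11 0" --pt "0.007 -0.031 0 0 0 -0.11 0" --pt "0.007 -0.031 0 0 0 -0.11 0" --pt "0.007 -0.031 0 0 0 -0.11 0" --pt "0.007 -0.031 0 0 0 -0.11 0" --pt "0.007 -0.031 0 0 0 -0.11 0" --pt "0.006 -0.031 0 0 0 -0.11 0" --pt "0.006 -0.027 0 0 0 -0.1 0" --pt "0.004 -0.015 0 0 0 -0.08 0"

```text
t: 22.4
eef_pos: [0.6382, -0.0845, 0.1958]
tool_rot: [0.001, 0.994, 0.11, -0.002]
contact_force: [0.6, -0.3, -2.4]
gripper_width: 0.122
grasp_force: 61.8
```

Request:
jog_arm --pt "0.004 0.001 0 0 0 -0.029 0" --pt "0 0 0 0 0 0 0" --pt "0 0 0 0 0 0 0"

```text
t: 22.7
eef_pos: [0.6437, -0.0775, 0.1967]
tool_rot: [-0.0, 0.995, 0.102, -0.001]
contact_force: [-0.2, -0.7, -2.3]
gripper_width: 0.127
grasp_force: 61.8
```

Run:
```python
from bar import *
import pickle
c=bot.read_camera("wrist"); pickle.dump(c,open("w10.pkl","wb")); o=bot.get_obs(); print(tool()[:3],o["q"],o["contact_force"],o["torque"],o["gripper_width"])
```

```text
(22.75, array([ 0.6438, -0.0774,  0.197 ]), np.float64(-78.3022955255387)) [-0.5197  0.5574  0.7927  1.6771 -0.438   1.0953 -0.9636] [-0.021  -0.2853 -3.5826] [-0.0326 -0.0113  0.0092] 0.12572937197699688
```

Request:
jog_arm --pt "-0.0056 0 0 0 0 -0.004 0" --pt "0 0 -0.015 0 0 0 0" --pt "0 0 -0.025 0 0 0 0" --pt "0 0 -0.025 0 0 0 0" --pt "0 0 -0.02 0 0 0 0" --pt "0 0 -0.012 0 0 0 0" --pt "0 0 -0.006 0 0 0 0" --pt "0 0 -0.001 0 0 0 0" --pt "0 0 0 0 0 0 0"

```text
t: 23.65
eef_pos: [0.6392, -0.0791, 0.0945]
tool_rot: [0.0, 0.995, 0.099, 0.001]
contact_force: [0.5, -0.5, -2.8]
gripper_width: 0.126
grasp_force: 61.7
```

Request:
jog_arm --pt "0 0 -0.002 0 0 0 0" --pt "0 0 -0.002 0 0 0 0" --pt "0 0 0 0 0 0 0"

```text
t: 23.95
eef_pos: [0.6388, -0.0788, 0.09]
tool_rot: [-0.0, 0.995, 0.099, 0.0]
contact_force: [0.7, 0.5, -3.8]
gripper_width: 0.123
grasp_force: 61.7
```

Request:
jog_arm --pt "0 0 -0.0015 0 0 0 0" --pt "0 0 -0.001 0 0 0 0" --pt "0 0 0 0 0 0 0"

```text
t: 24.25
eef_pos: [0.6386, -0.0789, 0.0872]
tool_rot: [-0.0, 0.995, 0.099, -0.0]
contact_force: [0.1, -0.3, -2.2]
gripper_width: 0.127
grasp_force: 61.7
```

Request:
jog_arm --pt "0 0 -0.001 0 0 0 0" --pt "0 0 0 0 0 0 0"

```text
t: 24.45
eef_pos: [0.6387, -0.0789, 0.0863]
tool_rot: [0.0, 0.995, 0.099, -0.0]
contact_force: [0.8, -0.9, -3.6]
gripper_width: 0.125
grasp_force: 61.7
```

Request:
jog_arm --pt "0 0 -0.001 0 0 0 0" --pt "0 0 0 0 0 0 0"

```text
t: 24.65
eef_pos: [0.6389, -0.0789, 0.0861]
tool_rot: [-0.0, 0.995, 0.099, 0.0]
contact_force: [-2.0, 0.9, 3.0]
gripper_width: 0.125
grasp_force: 62.8
```

Request:
jog_arm --pt "0 0 -0.001 0 0 0 0" --pt "0 0 0 0 0 0 0"

```text
t: 24.85
eef_pos: [0.6391, -0.079, 0.086]
tool_rot: [-0.0, 0.995, 0.099, 0.0]
contact_force: [-4.0, 1.9, 11.1]
gripper_width: 0.121
grasp_force: 63.9
```

Request:
jog_arm --pt "0 0 0.001 0 0 0 0.18" --pt "0 0 0 0 0 0 0.25" --pt "0 0 0 0 0 0 0.4" --pt "0 0 0 0 0 0 0.5" --pt "0 0 0 0 0 0 0.5" --pt "0 0 0.015 0 0 0 0.5" --pt "0 0 0.03 0 0 0 0.5" --pt "0 0 0.035 0 0 0 0.5" --pt "0 0 0.03 0 0 0 0.5" --pt "0 0 0.01 0 0 0 0.5"

```text
t: 25.85
eef_pos: [0.6405, -0.0799, 0.2099]
tool_rot: [0.0, 0.995, 0.098, 0.003]
contact_force: [0.1, -0.9, 0.2]
gripper_width: 0.5
grasp_force: 0.0
```

Request:
jog_arm --pt "-0.006 0.012 0 0 0 0.04 0.7" --pt "-0.011 0.023 0 0 0 0.08 1" --pt "-0.013 0.026 0 0 0 0.084 1" --pt "-0.013 0.026 0 0 0 0.084 1" --pt "-0.013 0.026 0 0 0 0.084 1" --pt "-0.013 0.026 0 0 0 0.084 1" --pt "-0.013 0.026 0 0 0 0.084 1" --pt "-0.013 0.026 0 0 0 0.084 1" --pt "-0.013 0.026 0 0 0 0.084 1" --pt "-0.013 0.026 0 0 0 0.084 1"

```text
t: 26.85
eef_pos: [0.5152, 0.1657, 0.204]
tool_rot: [-0.0, 0.878, 0.478, -0.001]
contact_force: [1.8, -0.4, 0.8]
gripper_width: 1.001
grasp_force: 0.0
```

Request:
jog_arm --pt "-0.013 0.026 0 0 0 0.084 1" --pt "-0.013 0.026 0 0 0 0.084 1" --pt "-0.013 0.026 0 0 0 0.084 1" --pt "-0.013 0.026 0 0 0 0.084 1" --pt "-0.013 0.027 0 0 0 0.084 1" --pt "-0.013 0.025 0 0 0 0.084 1" --pt "-0.006 0.014 0 0 0 0.05 1" --pt "-0.002 0.006 0 0 0 0 1" --pt "0 0 0 0 0 0 1" --pt "0 0 0 0 0 0 1"

```text
t: 27.85
eef_pos: [0.4325, 0.3387, 0.2053]
tool_rot: [0.0, 0.717, 0.697, -0.0]
contact_force: [0.5, -0.3, 0.2]
gripper_width: 0.998
grasp_force: 0.0
```

Run:
```python
from bar import *
import pickle
c=bot.read_camera("wrist"); t=bot.read_camera("top"); s=bot.read_camera("scene"); pickle.dump((c,t,s),open("w11.pkl","wb")); o=bot.get_obs(); print(tool()[:3],o["q"],o["contact_force"])
print(proj(c,[[.432,.343,.112],[.432,.362,.112],[.432,.324,.112]]))
g=cv2.cvtColor(c["img"],cv2.COLOR_RGB2HSV)
# tab: bright grey near the middle; print row profiles
for v in range(130,240,10): print(v,' '.join(f"{x:3d}" for x in c["img"][v,225:283:2,:].mean(1).astype(int)))
# stirrup A centre, tab top at z .1235, in top view
print("A in top",proj(t,[[.6355,-.0781,.1235]]))
```

```text
(28.0, array([0.4325, 0.3388, 0.2055]), np.float64(-1.6950431288303665)) [-1.1396  0.2932  0.4423  1.8908 -0.1481  0.9895 -0.6618] [-0.4473  0.4974  0.1525]
[[253.649  179.1173]
 [253.05   159.4367]
 [254.2217 197.9328]]
130 166 165 166 166 166 165 166 164 157 110  78  85  82  81  80  80  81  82  85  82 103 160 164 165 164 166 167 167 166
140 180 182 178 178 178 178 177 177 172 115  81  83  81  79  77  75  78  81  80  84 109 170 178 176 178 179 178 177 181
150 168 171 169 172 171 173 172 170 164 111  80  80  79  78  77  76  78  79  79  80 118 166 173 171 173 173 172 172 173
160 170 168 170 169 168 159 159 160 152  93  78  80  86  91  90  93  94  85  78  79 129 161 160 159 161 164 163 161 162
170 180 182 181 181 179 169 124 113 107 121 176 158 166 181 182 181 179 160 172 160 120 137 158 171 169 169 168 168 167
180 112 110 111 110 110 108 109 110 105  63  50  75 102 108 109 107 107  87  57  50  85 100 102 103 100 100 107 107 107
190  97  98  98  96  95  96  96  94  81  54  47  66 102 108 103 105 106  81  52  49  76  95  95  97  97  97  97  99  99
200  93  94  96  93  97  95  94  97  87  54  47  45  46  45  46  45  43  48  47  54  91 106 105 104 102 104 103 105 108
210 102 103 102 104 105 103 101 103  97  63  49  44  47  44  44  46  46  45  46  62 101 106 105 103 104 101 101 105 103
220  61  62  62  64  61  60  57  56  57  56  54  56  56  57  56  56  54  59  56  58  62  61  61  63  60  61  59  57  59
230  55  58  61  61  62  60  56  57  58  57  55  53  57  57  58  58  55  54  59  58  59  60  63  62  63  69  81  87  95
A in top [[290.6613 151.3135]]
```

Request:
jog_arm --pt "0 0.0025 -0.02 0 0 0 1" --pt "0 0 -0.035 0 0 0 1" --pt "0 0 -0.035 0 0 0 1" --pt "0 0 -0.027 0 0 0 1" --pt "0 0 -0.0135 0 0 0 0.7" --pt "0 0 0 0 0 0 0.4" --pt "0 0 0 0 0 0 0.25" --pt "0 0 0 0 0 0 0.2" --pt "0 0 0 0 0 0 0.1" --pt "0 0 0 0 0 0 0.0" --newtons 60

```text
t: 29.0
eef_pos: [0.4326, 0.3434, 0.0764]
tool_rot: [-0.0, 0.717, 0.697, 0.001]
contact_force: [-0.4, -0.1, 6.8]
gripper_width: 0.122
grasp_force: 60.4
```

Request:
jog_arm --pt "0 0 0 0 0 0 0.0" --pt "0 0 0 0 0 0 0.0" --pt "0 0 0 0 0 0 0.0"

```text
t: 29.3
eef_pos: [0.4326, 0.3434, 0.0764]
tool_rot: [-0.0, 0.717, 0.697, 0.001]
contact_force: [-0.8, -0.0, 6.3]
gripper_width: 0.124
grasp_force: 60.4
```

Request:
jog_arm --pt "0 0 0.01 0 0 0 0" --pt "0 0 0.03 0 0 0 0" --pt "0 0 0.035 0 0 0 0" --pt "0 0 0.035 0 0 0 0" --pt "0 0 0.015 0 0 0 0" --pt "0.006 -0.01 0 0 0 -0.04 0" --pt "0.0135 -0.0235 0 0 0 -0.1 0" --pt "0.0135 -0.0235 0 0 0 -0.1 0" --pt "0.0135 -0.0235 0 0 0 -0.1 0" --pt "0.0135 -0.0235 0 0 0 -0.1 0"

```text
t: 30.3
eef_pos: [0.4914, 0.2361, 0.1987]
tool_rot: [0.0, 0.853, 0.521, -0.001]
contact_force: [0.7, 0.0, -3.0]
gripper_width: 0.126
grasp_force: 59.0
```

Request:
jog_arm --pt "0.0135 -0.0235 0 0 0 -0.1 0" --pt "0.0135 -0.0235 0 0 0 -0.1 0" --pt "0.0135 -0.0235 0 0 0 -0.1 0" --pt "0.0135 -0.0235 0 0 0 -0.1 0" --pt "0.0135 -0.0235 0 0 0 -0.1 0" --pt "0.0135 -0.0235 0 0 0 -0.1 0" --pt "0.0135 -0.0235 0 0 0 -0.1 0" --pt "0.0135 -0.0235 0 0 0 -0.1 0" --pt "0.01 -0.0165 0 0 0 -0.08 0" --pt "0.0034 -0.0055 0 0 0 -0.021 0"

```text
t: 31.3
eef_pos: [0.6127, 0.0248, 0.1988]
tool_rot: [0.001, 0.995, 0.098, -0.001]
contact_force: [0.4, 0.2, -2.9]
gripper_width: 0.122
grasp_force: 59.0
```

Request:
jog_arm --pt "0 0 0 0 0 0 0" --pt "0 0 0 0 0 0 0" --pt "0 0 0 0 0 0 0"

```text
t: 31.6
eef_pos: [0.6125, 0.0301, 0.1995]
tool_rot: [-0.0, 0.995, 0.103, -0.0]
contact_force: [0.4, 1.0, -2.7]
gripper_width: 0.125
grasp_force: 59.1
```

Run:
```python
from bar import *
o=bot.get_obs(); print(tool()[:3],o["contact_force"],o["gripper_width"])
```

```text
(31.6, array([0.6125, 0.0301, 0.1995]), np.float64(-78.22947935447345)) [ 0.4084  0.9987 -2.7061] 0.12496307418251401
```

Request:
jog_arm --pt "0.001 0 -0.005 0 0 -0.005 0" --pt "0 0 -0.015 0 0 0 0" --pt "0 0 -0.025 0 0 0 0" --pt "0 0 -0.025 0 0 0 0" --pt "0 0 -0.018 0 0 0 0" --pt "0 0 -0.01 0 0 0 0" --pt "0 0 -0.005 0 0 0 0" --pt "0 0 -0.001 0 0 0 0" --pt "0 0 0 0 0 0 0"

```text
t: 32.5
eef_pos: [0.6147, 0.0285, 0.0964]
tool_rot: [0.0, 0.995, 0.099, 0.001]
contact_force: [0.6, -0.2, -3.6]
gripper_width: 0.124
grasp_force: 59.0
```

Request:
jog_arm --pt "0 0 -0.002 0 0 0 0" --pt "0 0 -0.002 0 0 0 0" --pt "0 0 -0.001 0 0 0 0" --pt "0 0 0 0 0 0 0"

```text
t: 32.9
eef_pos: [0.6141, 0.0287, 0.0909]
tool_rot: [-0.0, 0.995, 0.099, -0.0]
contact_force: [0.6, 0.5, -2.6]
gripper_width: 0.123
grasp_force: 59.0
```

Request:
jog_arm --pt "0 0 -0.001 0 0 0 0" --pt "0 0 -0.001 0 0 0 0" --pt "0 0 0 0 0 0 0"

```text
t: 33.2
eef_pos: [0.6141, 0.0286, 0.0888]
tool_rot: [-0.0, 0.995, 0.099, -0.0]
contact_force: [-0.5, -0.6, -3.8]
gripper_width: 0.121
grasp_force: 59.0
```

Request:
jog_arm --pt "0 0 -0.001 0 0 0 0" --pt "0 0 -0.001 0 0 0 0" --pt "0 0 0 0 0 0 0"

```text
t: 33.5
eef_pos: [0.6144, 0.0286, 0.0879]
tool_rot: [-0.0, 0.995, 0.099, 0.0]
contact_force: [-2.1, 0.2, 5.8]
gripper_width: 0.12
grasp_force: 60.3
```

Contact came at exactly the predicted height (0.0879), so I'll release, lift clear and check.

Request:
jog_arm --pt "0 0 0.0005 0 0 0 0.18" --pt "0 0 0 0 0 0 0.25" --pt "0 0 0 0 0 0 0.4" --pt "0 0 0 0 0 0 0.5" --pt "0 0 0 0 0 0 0.5" --pt "0 0 0.015 0 0 0 0.5" --pt "0 0 0.03 0 0 0 0.5" --pt "0 0 0.035 0 0 0 0.5" --pt "0 0 0.03 0 0 0 0.5" --pt "0 0 0.02 0 0 0 0.5"

```text
t: 34.5
eef_pos: [0.6151, 0.0281, 0.221]
tool_rot: [-0.0, 0.995, 0.098, 0.002]
contact_force: [0.5, -0.3, -0.5]
gripper_width: 0.5
grasp_force: 0.0
```

Request:
jog_arm --pt "-0.02 0.03 0.02 0 0 0 0.5" --pt "-0.02 0.04 0.02 0 0 0 0.5" --pt "-0.02 0.04 0.01 0 0 0 0.5" --pt "-0.02 0.04 0 0 0 0 0.5" --pt "-0.01 0.03 0 0 0 0 0.5" --pt "-0.01 0.03 0 0 0 0 0.5" --pt "0 0.02 0 0 0 0 0.5" --pt "0 0 0 0 0 0 0.5" --pt "0 0 0 0 0 0 0.5" --pt "0 0 0 0 0 0 0.5"

```text
t: 35.5
eef_pos: [0.515, 0.2564, 0.2677]
tool_rot: [0.0, 0.995, 0.097, 0.0]
contact_force: [0.6, -1.7, 0.4]
gripper_width: 0.496
grasp_force: 0.0
```

Run:
```python
from bar import *
import pickle
t=bot.read_camera("top"); s=bot.read_camera("scene"); pickle.dump((t,s),open("w12.pkl","wb")); print(tool()[:3],bot.get_obs()["contact_force"])
cs=proj(s,[[.6125,.03,.05]])[0].astype(int); ct=proj(t,[[.6125,.03,.05]])[0].astype(int)
im=np.zeros((600,800,3),np.uint8)
im[:,:400]=crop(s,cs[0]-50,cs[1]-75,100,150,4)
im[:,400:]=cv2.rotate(crop(t,ct[0]-75,ct[1]-50,150,100,4),cv2.ROTATE_90_CLOCKWISE)
cv2.imwrite("pics/f.png",im)
ex=proj(t,[[.6355,-.0781,.1235],[.614,.0295,.1235]]); print(cs,ct,ex,"rot crop xy:",[(400+399-4*(v-ct[1]+50),4*(u-ct[0]+75)) for u,v in ex])
es=proj(s,[[.6355,-.0781,.1235],[.614,.0295,.1235]]); print([(4*(u-cs[0]+50),4*(v-cs[1]+75)) for u,v in es])
```

```text
(35.6, array([0.5149, 0.2567, 0.2676]), np.float64(-78.8434238984142)) [ 0.1221 -0.4321 -0.5382]
[261 212] [256 162] [[290.6613 151.3135]
 [257.1285 158.8661]] rot crop xy: [(np.float64(641.7459128983588), np.float64(438.6450069610412)), (np.float64(611.5355201203438), np.float64(304.5141790200389))]
[(np.float64(102.19309195528251), np.float64(323.039181259933)), (np.float64(203.05891138609695), np.float64(247.63164137464253))]
```

View pics/f.png

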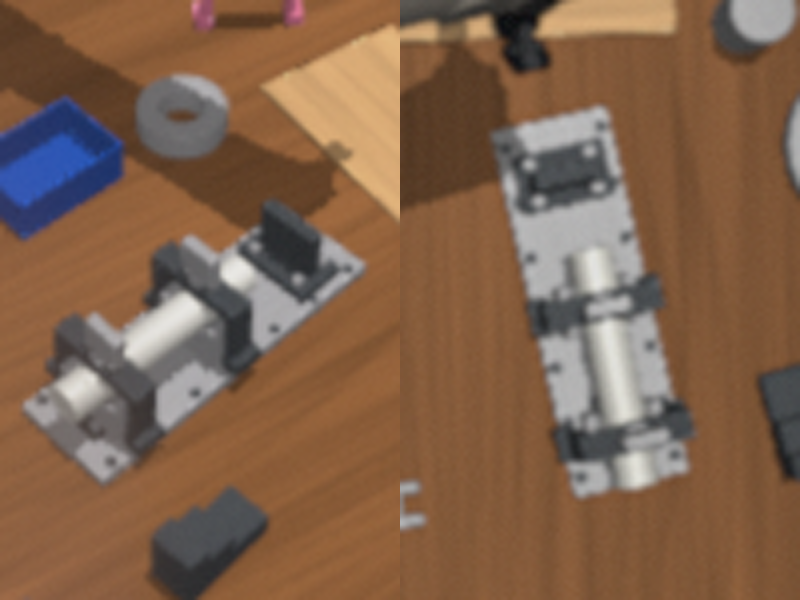

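Both stirrups hang square and upright over the bar at the blocks. In the top crop their tabs are at (610,304) and (642,438), matching the predictions of (612,305) and (642,439). The bar is seated, sticks out past both blocks, and the arm is clear, so I'm handing in.

```bash
python3 -c "
from station import bot
print(bot.hand_in())"
```

```text
the job is handed in; nothing more can be done
None
```

The job is handed in at about 36 s of the 72 s allowed: the loose V-block stands midway on the plate, the bar lies in both V's sticking out past each block, and a stirrup hangs square over the bar at each one. The last camera check matched the planned positions; no verdict came back on handing in.

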